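Sort washed pipe fittings into their trays

ROBOT

A 7-joint arm with a two-finger parallel gripper is mounted at the origin on the work surface. World frame = base frame: x ahead of the robot, y to its left, z up, the work surface at z = 0. Lengths are in m, angles in rad, forces in N, time in s.
With the tool pointing down it reaches from about 0.4 to 0.85 m from the base axis. Payload 10.4 kg.
Tool frame: the origin (TCP) lies where the fingers leave the gripper's body, on its centre line; the fingertips stand 73 mm ahead of it and the grasp point (between the pads) lies 54 mm ahead of it; z points along the fingers, y is the direction in which the jaws open and shut (so a half turn about z gives the same grasp; the last joint's range is limited). The gripper opens to 85 mm and grips with 20 to 120 N. Pads are 22 mm wide; open, the fingers measure 114 mm over their backs; the gripper's body (76 mm by 85 mm) begins 54 mm behind the grasp point. The pads swing forward as they close: fully open they stand 13 mm farther back than shut.
Start: joints at [-1.255, 0.332, -0.065, 1.46, 0.022, 1.35, -0.088], TCP at [0.208, 0.589, 0.304] pointing down, gripper open.
Joint ranges: [-2.6, 2.6], [-0.5, 2.12], [-1.47, 1.34], [0.16, 2.42], [-1.27, 4.41], [0.06, 2.06], [-2.6, 2.6]. Speed limits (rad/s): [2.22, 2.22, 2.79, 2.79, 3.14, 3.14, 3.14].

INTERFACE

Orientations are given as a unit quaternion [x, y, z, w].
In Python, from workcell import get_obs, camera, camera_model, hand_in gives the robot as it stands.
- The arm moves only by the shell command python3 -m crank 'ROWS' [FORCE]. ROWS is text: rows parted by semicolons, each of 7 numbers parted by spaces: the shift along the tool's x, y, z in units of 40 mm (1.0 is 40 mm), then the turn, a rotation vector about the tool's x, y, z in units of 8 degrees (1.0 is 8 degrees), then the finger opening in mm, from 0 to 85.4. In form: x y z ax ay az jaw; .... A call has exactly 10 rows; each row shifts and turns the pose as measured when the row begins, along the tool's axes as they then stand; what a row does not reach is not made up. A row lasts 1/10 s, in which the tool goes at most 50 mm and 8.59 degrees, less where a joint would pass 70% of its speed; a pose out of reach is approached as far as the arm can. A call is refused whole if a number of a shift passes 1 or a number of a turn 1, either way. A call with a gripper value outside its range is refused whole. The fingers move at their own pace and stop on an object; FORCE is the grip in N (left out, the last holds). Time passes only in rows, so rows that do not move let the fingers close, or fill a call up. It gives the time, the measured TCP pose, the force and the opening at its end, in the units of the state.
- get_obs(): the state, without advancing time (a new reading comes with each control period).
- camera(name): name is "scene" or "top"; returns (picture, depth): 480x640x3 uint8, red, green, blue; 480x640 float32, m along the optical axis (not along the pixel's ray), 0 where there is no reading.
- camera_model(name): a dict with "fx", "fy", "cx", "cy" (pixels), "distortion" ([k1, k2, p1, p2, k3] as OpenCV has them; the pictures are not rectified), "position" and "rotation" of the camera in the world. Camera axes: x right, y up, looking along -z (the intrinsics and any distortion apply to the point x, -y, -z); pixel columns grow to the right and rows downward; lengths in m; the calibration is good to about 2 mm. A picture is of the moment at which its call begins. camera_model takes no time and is no camera call.
- hand_in(): hands the job in, once; it reports no verdict.
The state is a dict: "clock": time; "joint_pos": joint angles; "joint_velocities": joint speeds; "tau": joint torques, N m; "position": TCP position; "ee_rot": TCP orientation; "ft_force": force on the tool from outside, world axes, zero at the start; "torque": the same for the moment, N m; "grip_width": opening from 0.0 (shut) to 1.0 (fully open).
Only numpy, scipy, OpenCV 4.12 (cv2) and the standard library are available. Lean on these libraries where they do the work, as an engineer would, in place of code of your own. Each camera call takes 0.05 s, during which the arm holds its last target.

TASK

Sort the washed stainless fittings into their trays: both straight spools into the oblong tray, both hose tails into the round pan and the tee into the square tray. Set each one down gently, without dropping it, so that it stands upright and steady on its flange, flat on the tray's floor. Leave the jar and the loose pipe clamp standing where they are.

Things in the scene. Friction and masses are not known exactly. Their poses are not given: they have to be found in the camera images.
- spool_a: Straight spool of stainless steel, standing on end: open tube 35 mm across, 75 mm tall in all, with a flange 50 mm across and 8 mm thick at each end; grip the upper flange. From above it shows as one 50 mm ring. Origin: centre of its underside, z up along its axis; yaw means nothing. About 0.3 kg. One of two alike.
- spool_b: Straight spool of stainless steel, standing on end: open tube 35 mm across, 75 mm tall in all, with a flange 50 mm across and 8 mm thick at each end; grip the upper flange. From above it shows as one 50 mm ring. Origin: centre of its underside, z up along its axis; yaw means nothing. About 0.3 kg. One of two alike.
- tail_a: Hose tail of stainless steel, standing on its flange (50 mm across, 8 mm thick), with a narrow ridged stem 26 to 30 mm across above it, 80 mm tall in all. From above it shows as a small ring inside a wider disc. Origin: centre of its underside, z up along its axis; yaw means nothing. About 0.25 kg. One of two alike.
- tail_b: Hose tail of stainless steel, standing on its flange (50 mm across, 8 mm thick), with a narrow ridged stem 26 to 30 mm across above it, 80 mm tall in all. From above it shows as a small ring inside a wider disc. Origin: centre of its underside, z up along its axis; yaw means nothing. About 0.25 kg. One of two alike.
- tee: Stainless tee, standing on end: upright tube 35 mm across, 90 mm tall in all, a flange 50 mm across and 8 mm thick at top and bottom, and a level branch along its +x that ends in a 50 mm flange 46 mm from the upright axis, its centre line 52 mm up. Grip the upper flange across its +-y sides, clear of the branch. Origin: centre of the upright's underside, z up. About 0.45 kg.
- tray_oblong: Shallow oblong tray, 110 mm along its x axis and 170 mm along its y axis, for the two spools (they fit side by side along y). Grey plastic, fixed to the bench. Its inner floor is 3 mm above the bench, its rim 22 mm above the bench and its walls 3 mm thick. Origin: centre of its underside, z up.
- pan_round: Shallow round pan, 170 mm across, for the two hose tails, side by side. Grey plastic, fixed to the bench. Its inner floor is 3 mm above the bench, its rim 22 mm above the bench and its walls 3 mm thick. Origin: centre of its underside, z up.
- tray_square: Shallow square tray, 120 mm by 120 mm, for the tee. The tee's branch is high enough to pass over the rim. Grey plastic, fixed to the bench. Its inner floor is 3 mm above the bench, its rim 22 mm above the bench and its walls 3 mm thick. Origin: centre of its underside, z up.
- jar: Bystander: closed white jar with a black lid, 56 mm across, 75 mm tall, loose. Origin: centre of its underside. Not to be moved.
- clamp: Bystander: pipe clamp lying flat, a stainless ring 62 mm across and 18 mm high with a brass wing screw at its side, loose. Origin: centre of the ring's underside. Not to be moved.
Not all that is in view belongs to the job. What is shaped like the tee but orange, pink or purple is not meant.

How it is judged:
At the end, for the whole second after the job is handed in: Each fitting stands in its own tray: within 70 mm of the tray's centre, underside within 5 mm of its floor, upright within 0.1 rad, let go and at rest. Jar and clamp within 25 mm of where they were, not tipped (horizontal distance between each of spool_a, spool_b and tray_oblong below 0.07 m and z of spool_a in the frame of tray_oblong between 0.001 and 0.008 m and angle between each of spool_a, spool_b, tail_a, tail_b, tee's own z axis and vertical below 0.1 rad and contact force between each of spool_a, spool_b, tail_a, tail_b, tee and the fingers below 0.05 N and linear speed of each of spool_a, spool_b, tail_a, tail_b, tee below 0.02 m/s and angular speed of each of spool_a, spool_b, tail_a, tail_b, tee below 0.15 rad/s and z of spool_b in the frame of tray_oblong between 0.001 and 0.008 m and horizontal distance between each of tail_a, tail_b and pan_round below 0.07 m and z of tail_a in the frame of pan_round between 0.001 and 0.008 m and z of tail_b in the frame of pan_round between 0.001 and 0.008 m and horizontal distance between tee and tray_square below 0.07 m and z of tee in the frame of tray_square between 0.001 and 0.008 m and distance of each of jar, clamp from where it was at the start of the episode below 0.025 m and angle between each of jar, clamp's own z axis and vertical below 0.2 rad); the robot touches nothing.
It fails at once if a fitting is dropped or thrown into its tray (faster than 0.6 m/s close above the floor) ((horizontal distance between spool_a and tray_oblong below 0.08 m and height (world z) of spool_a below 0.03 m and linear speed of spool_a above 0.6 m/s) or (horizontal distance between spool_b and tray_oblong below 0.08 m and height (world z) of spool_b below 0.03 m and linear speed of spool_b above 0.6 m/s) or (horizontal distance between tail_a and pan_round below 0.08 m and height (world z) of tail_a below 0.03 m and linear speed of tail_a above 0.6 m/s) or (horizontal distance between tail_b and pan_round below 0.08 m and height (world z) of tail_b below 0.03 m and linear speed of tail_b above 0.6 m/s) or (horizontal distance between tee and tray_square below 0.08 m and height (world z) of tee below 0.03 m and linear speed of tee above 0.6 m/s)).
It fails at once if the jar or the clamp is pushed more than 25 mm or tipped (not (distance of jar from where it was at the start of the episode below 0.025 m and angle between jar's own z axis and vertical below 0.2 rad) or not (distance of clamp from where it was at the start of the episode below 0.025 m and angle between clamp's own z axis and vertical below 0.2 rad)).
It also fails if it takes over 131 s, if anything falls off the work surface, if the arm or the gripper's body presses on something with over 40 N, if the wrist force passes 120 N, or if a joint passes its speed limit or range.

## Working session

There is one attempt and no reset: what is moved stays moved. The work goes in short steps, Python scripts to look and compute and a shell command to move; the robot and the scene stay as the last step left them, time stands still between calls to the robot, and variables do not carry over. Pictures are saved under pics/ and viewed, and the job is handed in when it is done.

```bash
ls; mkdir -p pics; python3 - <<'E'
from workcell import *
import cv2,numpy as np
print(get_obs())
for n in("scene","top"):
    m=camera_model(n);print(n,m)
    p,d=camera(n);cv2.imwrite(f"pics/{n}0.png",p[:,:,::-1]);np.savez(f"{n}0.npz",p=p,d=d)
E
```

```text
pics
{'clock': 0.0, 'joint_pos': array([-1.25461931,  0.33286407, -0.06469788,  1.46093113,  0.02159278,
        1.34990269, -0.08852223]), 'joint_velocities': array([-0.00044463,  0.00029263,  0.00158524,  0.00204929,  0.00050214,
        0.00019565, -0.00033397]), 'tau': array([ 9.73721967e-05, -6.25450230e+01,  4.95804066e-02, -3.91603124e+01,
        1.64000614e-02,  9.80363286e-03,  3.21760922e-05]), 'position': array([0.2076188 , 0.58922154, 0.30312559]), 'ee_rot': array([ 1.68582086e-01,  9.85687366e-01, -6.99316501e-04, -8.95769639e-05]), 'ft_force': array([-0.18445358,  0.75624251,  0.2008603 ]), 'torque': array([0.00486565, 0.03443621, 0.00292045]), 'grip_width': 1.0021127572182305}
scene {'fx': 483.37843631009537, 'fy': 483.37843631009537, 'cx': 316.2746651742057, 'cy': 243.0677229179989, 'distortion': array([0.03210117, 0.        , 0.        , 0.        , 0.        ]), 'position': array([0.93195035, 0.46593031, 0.70053776]), 'rotation': array([0.1320078 , 0.34190686, 0.85815305, 0.35950937])}
top {'fx': 467.78427207548594, 'fy': 467.78427207548594, 'cx': 317.25265930737464, 'cy': 243.38554697845194, 'distortion': array([-0.03917841,  0.        ,  0.        ,  0.        ,  0.        ]), 'position': array([ 0.26506878, -0.0200105 ,  1.15578625]), 'rotation': array([-0.06643216,  0.06652001,  0.70786404, -0.70006454])}
```

View pics/scene0.png

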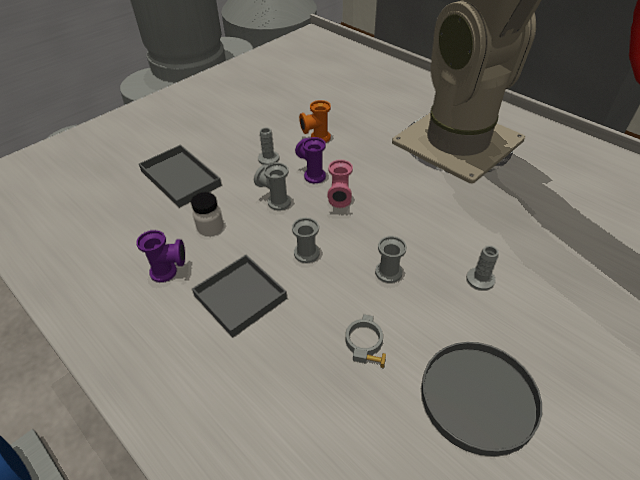

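View pics/top0.png

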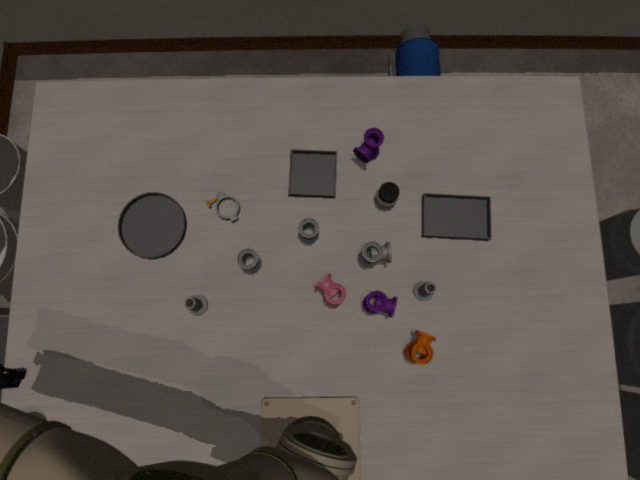

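Top view: spools at (309,230) and (249,261), grey tee at (376,254), and tails at (196,303) and (426,289). The pan is at (152,225), the square tray at (313,174), the oblong tray at (456,217), the jar at (388,193) and the clamp at (228,207). The orange, pink and two purple tees are decoys. Next I'll measure positions.

```bash
cat > h.py <<'E'
import numpy as np,cv2
from scipy.spatial.transform import Rotation as R
from workcell import *
def setup(n):
    m=camera_model(n);K=np.array([[m['fx'],0,m['cx']],[0,m['fy'],m['cy']],[0,0,1]])
    return K,np.array(m['distortion']),np.array(m['position']),R.from_quat(m['rotation']).as_matrix()
def rays(n,px):
    K,D,p,Rm=setup(n);u=cv2.undistortPoints(np.asarray(px,float).reshape(-1,1,2),K,D)[:,0]
    return p,np.c_[u[:,0],-u[:,1],-np.ones(len(u))]@Rm.T
def onplane(n,px,z):
    p,r=rays(n,px);return p+r*((z-p[2])/r[:,2])[:,None]
def cloud(n,d):
    v,u=np.mgrid[:480,:640];p,r=rays(n,np.c_[u.ravel(),v.ravel()])
    return (p+r*d.reshape(-1,1)).reshape(480,640,3)
def circ(P):
    A=np.c_[2*P[:,:2],np.ones(len(P))];s=np.linalg.lstsq(A,(P[:,:2]**2).sum(1),rcond=None)[0]
    return s[:2],np.sqrt(s[2]+s[:2]@s[:2])
E
python3 - <<'E'
from h import *
T=np.load('top0.npz');C=cloud('top',T['d'])
print('bench z',np.median(C[380:390,450:550,2]),C[120:130,100:250,2].std())
items=dict(spoolA=(309,230,.075),spoolB=(249,261,.075),tee=(376,254,.09),tailA=(196,303,.08),tailB=(426,289,.08),jar=(388,193,.075),clamp=(228,207,.018),round=(152,225,.022),square=(313,174,.022),obl=(456,217,.022))
for k,(u,v,h) in items.items():
    w=40 if h==.022 else 20
    Q=C[v-w:v+w,u-w:u+w].reshape(-1,3)
    s=Q[Q[:,2]>.008]; t=Q[(abs(Q[:,2]-h)<.006)]
    mn,mx=t.min(0),t.max(0)
    print(k,'ray',onplane('top',[[u,v]],h)[0].round(3),'maxz',Q[:,2].max().round(3),'n',len(t),'mid',((mn+mx)/2).round(4),'size',(mx-mn).round(3))
# enlarged crops
p=T['p'];cv2.imwrite('pics/c1.png',cv2.resize(p[150:320,170:500,::-1],None,fx=2.4,fy=2.4,interpolation=cv2.INTER_CUBIC))
E
```

```text
bench z -0.0009374242453609183 0.0986838459795693
spoolA ray [ 0.503 -0.002  0.075] maxz 1.156 n 89 mid [ 0.5114 -0.001   0.0741] size [0.049 0.045 0.01 ]
spoolB ray [0.431 0.139 0.075] maxz 1.156 n 105 mid [0.4385 0.1439 0.0735] size [0.048 0.047 0.009]
tee ray [ 0.442 -0.157  0.09 ] maxz 1.156 n 100 mid [ 0.449  -0.1491  0.0884] size [0.048 0.049 0.009]
tailA ray [0.334 0.258 0.08 ] maxz 1.156 n 53 mid [0.3345 0.2733 0.0787] size [0.028 0.027 0.009]
tailB ray [ 0.36  -0.271  0.08 ] maxz 1.156 n 54 mid [ 0.3631 -0.2795  0.0784] size [0.028 0.026 0.008]
jar ray [ 0.592 -0.193  0.075] maxz 1.156 n 321 mid [ 0.5975 -0.1957  0.0745] size [0.049 0.049 0.011]
clamp ray [0.578 0.202 0.018] maxz 1.156 n 272 mid [0.5807 0.2146 0.0174] size [0.078 0.08  0.011]
round ray [0.533 0.391 0.022] maxz 1.156 n 348 mid [0.5347 0.3955 0.0214] size [0.17  0.171 0.011]
square ray [ 0.661 -0.013  0.022] maxz 1.156 n 270 mid [ 0.6673 -0.0105  0.022 ] size [0.127 0.124 0.011]
obl ray [ 0.544 -0.369  0.022] maxz 1.156 n 354 mid [ 0.5492 -0.3737  0.0218] size [0.119 0.175 0.011]
```

View pics/c1.png

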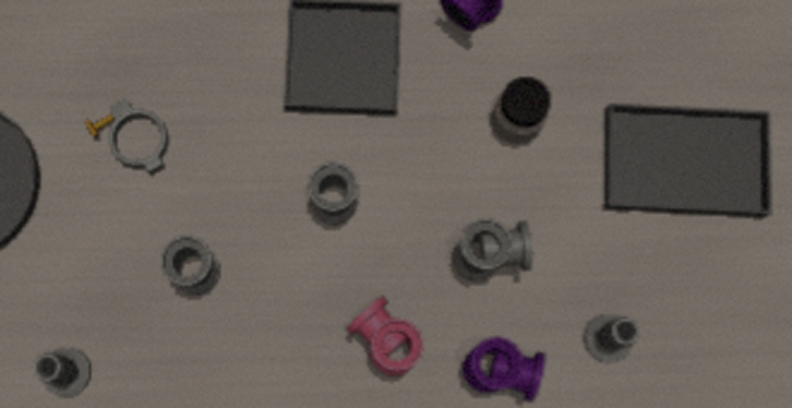

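The crop shows the grey tee at (376,254) with its branch pointing right (about -y). The rings at (309,230) and (249,261) are the spools, and the small rings inside discs are the tails. Next I'll refine the positions using both views.

```bash
python3 - <<'E'
from h import *
items=dict(spoolA=(.511,-.001,.075,.05),spoolB=(.4385,.144,.075,.05),tee=(.449,-.149,.09,.05),tailA=(.3345,.273,.08,.027),tailB=(.363,-.28,.08,.027),jar=(.597,-.196,.075,.055),round=(.535,.395,.022,.17),square=(.667,-.0105,.022,.12),obl=(.549,-.374,.022,.17),clamp=(.58,.21,.018,.062))
for n in('top','scene'):
    C=cloud(n,np.load(n+'0.npz')['d']).reshape(-1,3)
    b=C[(abs(C[:,2])<.01)&(abs(C[:,0]-.45)<.2)&(abs(C[:,1])<.4)];print(n,'bench',np.median(b[:,2]).round(4),b[:,2].std().round(4))
    for k,(x,y,h,d) in items.items():
        r=d*.5+.015
        Q=C[(abs(C[:,0]-x)<r)&(abs(C[:,1]-y)<r)]
        t=Q[abs(Q[:,2]-h)<.004]
        if len(t)<5: print(k,'few');continue
        lo,hi=np.percentile(t[:,:2],2,axis=0),np.percentile(t[:,:2],98,axis=0)
        print(k,len(t),'mid',((lo+hi)/2).round(4),'size',(hi-lo).round(3),'mean',t[:,:2].mean(0).round(4),'minrect',[np.round(a,3) for a in cv2.minAreaRect(t[:,:2].astype(np.float32))])
    Q=C[(abs(C[:,0]-.449)<.09)&(abs(C[:,1]+.149)<.09)&(C[:,2]>.055)&(C[:,2]<.083)]
    q=Q[:,:2]-[.449,-.149];rr=np.hypot(*q.T);f=q[(rr>.03)&(rr<.06)]
    print('branch',len(f),f.mean(0).round(3),np.degrees(np.arctan2(*f.mean(0)[::-1])).round(1))
E
```

```text
top bench -0.0006 0.0026
spoolA 71 mid [ 0.5101 -0.001 ] size [0.046 0.045] mean [ 5.081e-01 -4.000e-04] minrect [array([ 0.511, -0.001]), array([0.045, 0.049]), np.float64(89.344)]
spoolB 81 mid [0.4381 0.1438] size [0.047 0.047] mean [0.4369 0.1441] minrect [array([0.438, 0.144]), array([0.047, 0.048]), np.float64(89.966)]
tee 86 mid [ 0.4491 -0.1491] size [0.047 0.049] mean [ 0.4498 -0.1476] minrect [array([ 0.449, -0.149]), array([0.048, 0.048]), np.float64(69.56)]
tailA 42 mid [0.3342 0.2735] size [0.023 0.026] mean [0.3338 0.2731] minrect [array([0.334, 0.274]), array([0.023, 0.026]), np.float64(1.745)]
tailB 44 mid [ 0.3628 -0.2795] size [0.023 0.025] mean [ 0.3627 -0.2789] minrect [array([ 0.363, -0.279]), array([0.026, 0.023]), np.float64(88.797)]
jar 296 mid [ 0.5967 -0.1959] size [0.044 0.044] mean [ 0.5967 -0.1962] minrect [array([ 0.597, -0.196]), array([0.047, 0.048]), np.float64(58.901)]
round 281 mid [0.5348 0.395 ] size [0.167 0.167] mean [0.5346 0.3956] minrect [array([0.535, 0.395]), array([0.169, 0.167]), np.float64(45.311)]
square 231 mid [ 0.6665 -0.0117] size [
[... 1270 characters left out ...]
] minrect [array([ 0.599, -0.194]), array([0.049, 0.05 ]), np.float64(44.128)]
round 954 mid [0.5371 0.3957] size [0.166 0.166] mean [0.5399 0.4009] minrect [array([0.537, 0.395]), array([0.171, 0.169]), np.float64(0.36)]
square 533 mid [ 0.6684 -0.0098] size [0.122 0.124] mean [ 0.671  -0.0072] minrect [array([ 0.668, -0.01 ]), array([0.123, 0.122]), np.float64(87.051)]
obl 390 mid [ 0.5508 -0.3714] size [0.117 0.174] mean [ 0.5513 -0.3646] minrect [array([ 0.549, -0.373]), array([0.176, 0.114]), np.float64(86.102)]
clamp 528 mid [0.5834 0.2145] size [0.071 0.071] mean [0.5851 0.2112] minrect [array([0.583, 0.209]), array([0.083, 0.06 ]), np.float64(46.998)]
branch 128 [ 0.014 -0.037] -68.5
```

```bash
cat > s.py <<'E'
# status: where am I, and rows-total (units) to a target: python3 s.py X Y Z(tcp)
import sys
from h import *
o=get_obs();M=R.from_quat(o['ee_rot']).as_matrix();p=o['position']
print('t',round(o['clock'],2),'tcp',p.round(4),'grip mm',round(o['grip_width']*85.4,1),'F',o['ft_force'].round(1),'xyaw',np.degrees(np.arctan2(M[1,0],M[0,0])).round(2))
G=np.array([[0,1,0],[1,0,0],[0,0,-1.]])
print('turn units',(R.from_matrix(M.T@G).as_rotvec(degrees=True)/8).round(2))
if len(sys.argv)>3:
    print('shift units',((M.T@(np.array([float(a) for a in sys.argv[1:4]])-p))/.04).round(2))
E
python3 s.py; python3 -m crank '0 0 0 0 0 0.98 85;0 0 0 0 0 0.98 85;0 0 0 0 0 0.98 85;0 0 0 0 0 0.98 85;0 0 0 0 0 0.98 85;0 0 0 0 0 0.98 85;0 0 0 0 0 0.98 85;0 0 0 0 0 0.98 85;0 0 0 0 0 0.98 85;0 0 0 0 0 0 85' 60; python3 s.py .336 .2746 .2
```

```text
t 0.1 tcp [0.2077 0.5893 0.3032] grip mm 85.4 F [0.7 0.3 0.1] xyaw 160.59
turn units [-0.01  0.01  8.82]
clock: 1.1
position: [0.2072, 0.5875, 0.2981]
ee_rot: [0.724, 0.69, -0.005, 0.003]
ft_force: [-0.1, 0.5, 0.1]
grip_width: 0.997
t 1.1 tcp [0.2072 0.5875 0.2981] grip mm 85.2 F [-0.1  0.5  0.1] xyaw 87.2
turn units [-0.02  0.07 -0.35]
shift units [-7.63  3.61  2.52]
```

```bash
python3 -m crank '-.85 .4 .15 0 0 -.1 85;-.85 .4 .15 0 0 -.1 85;-.85 .4 .15 0 0 -.1 85;-.85 .4 .15 0 0 -.05 85;-.85 .4 .15 0 0 0 85;-.85 .4 .15 0 0 0 85;-.85 .4 .15 0 0 0 85;-.85 .4 .15 0 0 0 85;-.85 .4 .15 0 0 0 85;0 0 0 0 0 0 85' 60; python3 s.py .336 .2746 .2
```

```text
clock: 2.1
position: [0.3563, 0.2701, 0.2421]
ee_rot: [0.688, 0.725, -0.006, 0.003]
ft_force: [-1.1, 1.3, -0.3]
grip_width: 0.991
t 2.1 tcp [0.3563 0.2701 0.2421] grip mm 84.6 F [-1.1  1.3 -0.3] xyaw 93.0
turn units [-0.03  0.09  0.37]
shift units [ 0.15 -0.5   1.05]
```

```bash
python3 -m crank '.15 -.25 .5 0 .09 .37 85;0 -.25 .5 0 0 0 85;0 0 0 0 0 0 85;0 0 0 0 0 0 85;0 0 0 0 0 0 85;0 0 0 0 0 0 85;0 0 0 0 0 0 85;0 0 0 0 0 0 85;0 0 0 0 0 0 85;0 0 0 0 0 0 85' 60; python3 s.py .336 .2746 .112
```

```text
clock: 3.1
position: [0.3378, 0.2768, 0.2051]
ee_rot: [0.702, 0.712, 0.001, -0.002]
ft_force: [0.0, 0.4, 0.1]
grip_width: 0.997
t 3.1 tcp [0.3378 0.2768 0.2051] grip mm 85.1 F [0.  0.4 0.1] xyaw 90.79
turn units [-0.   -0.03  0.1 ]
shift units [-0.07 -0.04  2.33]
```

```bash
python3 -m crank '-.05 -.04 .3 0 -.03 .1 85;0 0 .4 0 0 0 85;0 0 .4 0 0 0 85;0 0 .4 0 0 0 85;0 0 .4 0 0 0 85;0 0 .3 0 0 0 85;0 0 .15 0 0 0 85;0 0 0 0 0 0 85;0 0 0 0 0 0 85;0 0 0 0 0 0 85' 60; python3 s.py .336 .2746 .112
python3 - <<'E'
from h import *
for n in('scene','top'):
    p,d=camera(n);np.savez(n+'1.npz',p=p,d=d)
    c=p[200:340,400:600] if n=='scene' else p[230:360,120:300]
    cv2.imwrite(f'pics/{n}1.png',cv2.resize(c[:,:,::-1],None,fx=4,fy=4))
E
```

```text
clock: 4.1
position: [0.3342, 0.2726, 0.103]
ee_rot: [0.709, 0.705, -0.002, 0.0]
ft_force: [0.5, 0.4, 0.4]
grip_width: 0.997
t 4.1 tcp [0.3342 0.2726 0.103 ] grip mm 85.2 F [0.5 0.4 0.4] xyaw 89.66
turn units [-0.02  0.02 -0.04]
shift units [ 0.05  0.04 -0.23]
```

View pics/scene1.png

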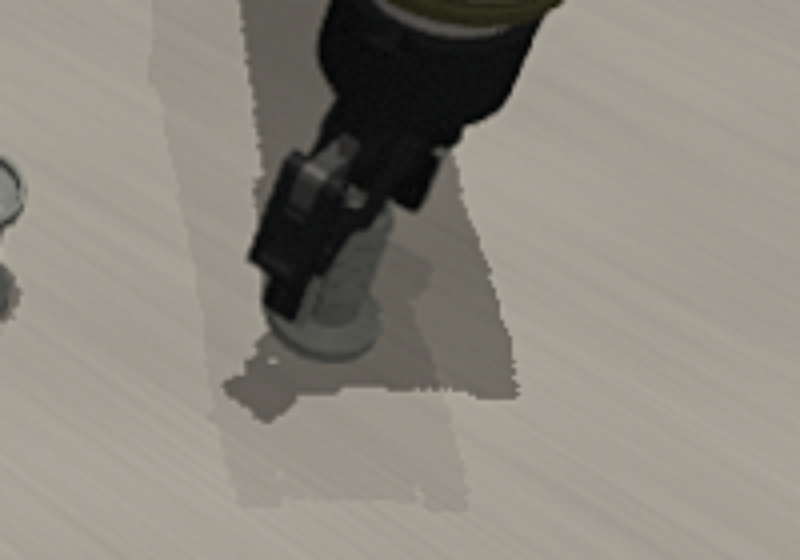

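The fingers straddle the tail's stem, about (325,260) in the crop. I'll rise slightly and grip.

```bash
python3 -m crank '.05 .04 -.2 0 0 0 85;0 0 0 0 0 0 60;0 0 0 0 0 0 40;0 0 0 0 0 0 20;0 0 0 0 0 0 20;0 0 0 0 0 0 20;0 0 0 0 0 0 20;0 0 0 0 0 0 20;0 0 0 0 0 0 20;0 0 0 0 0 0 20' 60; python3 s.py .336 .2746 .112;python3 -m crank '0 0 -.2 0 0 0 15;0 0 -.5 0 0 0 15;0 0 -.7 0 0 0 15;0 0 -.7 0 0 0 15;0 0 -.7 0 0 0 15;0 0 -.5 0 0 0 15;0 0 -.2 0 0 0 15;0 0 0 0 0 0 15;0 0 0 0 0 0 15;0 0 0 0 0 0 15' 80; python3 s.py .536 .433 .262
```

```text
clock: 5.2
position: [0.3367, 0.2757, 0.1133]
ee_rot: [0.709, 0.705, -0.0, 0.0]
ft_force: [-0.9, 0.2, 2.6]
grip_width: 0.323
t 5.2 tcp [0.3367 0.2757 0.1133] grip mm 27.6 F [-0.9  0.2  2.6] xyaw 89.67
turn units [-0.    0.   -0.04]
shift units [-0.03 -0.02  0.03]
clock: 6.2
position: [0.3343, 0.2724, 0.2562]
ee_rot: [0.71, 0.705, -0.005, 0.001]
ft_force: [0.1, 0.9, -3.1]
grip_width: 0.323
t 6.2 tcp [0.3343 0.2724 0.2562] grip mm 27.6 F [ 0.1  0.9 -3.1] xyaw 89.59
turn units [-0.04  0.06 -0.05]
shift units [ 4.05  5.01 -0.21]
```

```bash
python3 -m crank '.2 .3 0 0 0 0 15;.4 .5 0 0 0 0 15;.5 .6 0 0 0 0 15;.5 .6 0 0 0 0 15;.5 .6 0 0 0 0 15;.5 .6 0 0 0 0 15;.5 .6 0 0 0 0 15;.4 .5 0 0 0 0 15;.2 .3 0 0 0 0 15;0 0 0 0 0 0 15' 80; python3 s.py .536 .433 .262;
```

```text
clock: 7.2
position: [0.5223, 0.4221, 0.2351]
ee_rot: [0.709, 0.705, -0.017, 0.002]
ft_force: [-1.1, -0.3, -3.2]
grip_width: 0.328
t 7.2 tcp [0.5223 0.4221 0.2351] grip mm 28.0 F [-1.1 -0.3 -3.2] xyaw 89.74
turn units [-0.15  0.19 -0.03]
shift units [ 0.26  0.33 -0.69]
```

```bash
python3 -m crank '.25 .33 .2 -.15 .19 0 15;0 0 .3 0 0 0 15;0 0 .3 0 0 0 15;0 0 .3 0 0 0 15;0 0 .3 0 0 0 15;0 0 .2 0 0 0 15;0 0 .1 0 0 0 15;0 0 0 0 0 0 15;0 0 0 0 0 0 15;0 0 0 0 0 0 15' 80; python3 s.py .536 .434 .1165;
```

```text
clock: 8.2
position: [0.5313, 0.4292, 0.1576]
ee_rot: [0.709, 0.705, -0.004, -0.0]
ft_force: [-0.5, 0.2, -1.8]
grip_width: 0.321
t 8.2 tcp [0.5313 0.4292 0.1576] grip mm 27.4 F [-0.5  0.2 -1.8] xyaw 89.74
turn units [-0.05  0.04 -0.03]
shift units [0.13 0.12 1.03]
```

```bash
python3 -m crank '.13 .12 .15 -.05 .04 0 15;0 0 .2 0 0 0 15;0 0 .2 0 0 0 15;0 0 .2 0 0 0 15;0 0 .1 0 0 0 15;0 0 0 0 0 0 15;0 0 0 0 0 0 15;0 0 0 0 0 0 15;0 0 0 0 0 0 15;0 0 0 0 0 0 15' 80; python3 s.py .536 .434 .1165;python3 - <<'E'
from h import *
for n in('scene',):
    p,d=camera(n)
    c=p[280:470,390:570]
    cv2.imwrite(f'pics/{n}2.png',cv2.resize(c[:,:,::-1],None,fx=3,fy=3))
E
```

```text
clock: 9.2
position: [0.5371, 0.4351, 0.1215]
ee_rot: [0.709, 0.705, 0.001, 0.0]
ft_force: [-0.4, -0.3, -2.6]
grip_width: 0.319
t 9.2 tcp [0.5371 0.4351 0.1215] grip mm 27.2 F [-0.4 -0.3 -2.6] xyaw 89.73
turn units [ 0.02 -0.01 -0.03]
shift units [-0.03 -0.03  0.12]
```

View pics/scene2.png

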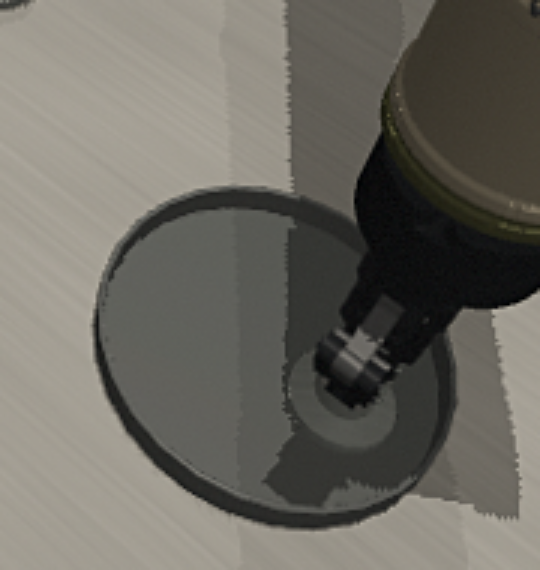

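The tail hangs upright inside the pan. Now I'll lower it gently until the force changes.

```bash
python3 -m crank '0 0 .04 0 0 0 15;0 0 .04 0 0 0 15;0 0 .04 0 0 0 15;0 0 0.02 0 0 0 15;0 0 0 0 0 0 15;0 0 0 0 0 0 15;0 0 0 0 0 0 15;0 0 0 0 0 0 15;0 0 0 0 0 0 15;0 0 0 0 0 0 15'; python3 s.py .536 .434 .1165
```

```text
clock: 10.25
position: [0.5373, 0.4354, 0.1165]
ee_rot: [0.709, 0.705, 0.002, 0.0]
ft_force: [-1.1, -0.5, -0.1]
grip_width: 0.317
t 10.25 tcp [0.5373 0.4354 0.1165] grip mm 27.0 F [-1.1 -0.5 -0.1] xyaw 89.74
turn units [ 0.02 -0.02 -0.03]
shift units [-0.04 -0.03  0.  ]
```

The floor now carries it (the force went from -2.6 to -0.1 N), so I'll release and retreat.

```bash
python3 -m crank '0 0 0.02 0 0 0 20;0 0 0 0 0 0 27;0 0 0 0 0 0 30;0 0 0 0 0 0 33;0 0 0 0 0 0 38;0 0 0 0 0 0 45;0 0 0 0 0 0 55;0 0 0 0 0 0 55;0 0 0 0 0 0 55;0 0 0 0 0 0 55'; python3 s.py;  python3 -m crank '0 0 -.2 0 0 0 55;0 0 -.5 0 0 0 55;0 0 -.7 0 0 0 55;0 0 -.7 0 0 0 85;0 0 -.7 0 0 0 85;0 0 -.7 0 0 0 85;0 0 -.5 0 0 0 85;-.5 -.5 0 0 0 0 85;-.5 -.5 0 0 0 0 85;0 0 0 0 0 0 85'; python3 s.py .439 .1446 .2
```

```text
clock: 11.25
position: [0.5381, 0.436, 0.1171]
ee_rot: [0.709, 0.705, 0.003, 0.0]
ft_force: [0.1, 0.6, 0.6]
grip_width: 0.648
t 11.25 tcp [0.5381 0.436  0.1171] grip mm 55.3 F [0.1 0.6 0.6] xyaw 89.74
turn units [ 0.03 -0.03 -0.03]
clock: 12.25
position: [0.4964, 0.3937, 0.2889]
ee_rot: [0.709, 0.705, 0.005, 0.001]
ft_force: [-0.2, -0.3, 0.3]
grip_width: 0.997
t 12.25 tcp [0.4964 0.3937 0.2889] grip mm 85.1 F [-0.2 -0.3  0.3] xyaw 89.69
turn units [ 0.05 -0.04 -0.04]
shift units [-6.25 -1.42  2.17]
```

```bash
python3 -m crank '-.4 0 0 0 0 0 85;-.8 0 0 0 0 0 85;-.9 -.1 0 0 0 0 85;-.9 -.1 0 0 0 0 85;-.9 -.1 0 0 0 0 85;-.9 -.1 0 0 0 0 85;-.9 -.1 0 0 0 0 85;-.9 -.1 0 0 0 0 85;-.9 -.1 0 0 0 0 85;-.9 -.1 0 0 0 0 85'; python3 s.py .364 -.2795 .25
```

```text
clock: 13.25
position: [0.4641, 0.0525, 0.2909]
ee_rot: [0.706, 0.708, 0.01, 0.0]
ft_force: [1.2, -0.6, -0.1]
grip_width: 0.995
t 13.25 tcp [0.4641 0.0525 0.2909] grip mm 85.0 F [ 1.2 -0.6 -0.1] xyaw 90.16
turn units [ 0.1  -0.1   0.02]
shift units [-8.31 -2.54  0.87]
```

```bash
python3 -m crank '-.9 -.25 .05 .1 -.1 0 85;-.9 -.27 0 0 0 0 85;-.9 -.27 .05 0 0 0 85;-.9 -.27 .05 0 0 0 85;-.9 -.27 .05 0 0 0 85;-.9 -.27 .05 0 0 0 85;-.9 -.27 .05 0 0 0 85;-.8 -.27 .05 0 0 0 85;-.5 -.2 .05 0 0 0 85;0 0 0 0 0 0 85'; python3 s.py .364 -.2795 .2
```

```text
clock: 14.25
position: [0.3675, -0.271, 0.2809]
ee_rot: [0.711, 0.704, 0.005, 0.005]
ft_force: [-0.6, 0.1, -0.7]
grip_width: 0.993
t 14.25 tcp [ 0.3675 -0.271   0.2809] grip mm 84.8 F [-0.6  0.1 -0.7] xyaw 89.44
turn units [ 0.1  -0.01 -0.07]
shift units [-0.21 -0.11  2.02]
```

```bash
python3 -m crank '-.2 -.1 .3 .1 0 -.07 85;0 0 .4 0 0 0 85;0 0 .4 0 0 0 85;0 0 .4 0 0 0 85;0 0 .2 0 0 0 85;0 0 0 0 0 0 85;0 0 0 0 0 0 85;0 0 0 0 0 0 85;0 0 0 0 0 0 85;0 0 0 0 0 0 85'; python3 s.py .364 -.2795 .112; python3 - <<'E'
from h import *
C=cloud('top',np.load('top0.npz')['d'])
for q in((424,334),(430,337),(421,350),(380,302),(396,309),(383,292)): print(q,C[q[1],q[0]].round(3))
E
```

```text
clock: 15.25
position: [0.3687, -0.2786, 0.2164]
ee_rot: [0.707, 0.707, 0.003, 0.003]
ft_force: [0.2, -0.1, -0.6]
grip_width: 0.993
t 15.25 tcp [ 0.3687 -0.2786  0.2164] grip mm 84.8 F [ 0.2 -0.1 -0.6] xyaw 90.06
turn units [0.06 0.   0.01]
shift units [-0.02 -0.14  2.61]
(424, 334) [ 0.258 -0.261  0.077]
(430, 337) [ 0.251 -0.276  0.074]
(421, 350) [ 0.223 -0.255  0.066]
(380, 302) [ 0.333 -0.165  0.069]
(396, 309) [ 0.319 -0.213  0.   ]
(383, 292) [ 0.354 -0.17   0.09 ]
```

```bash
python3 -m crank '0 -.14 .3 .06 0 0 85;0 0 .4 0 0 0 85;0 0 .4 0 0 0 85;0 0 .4 0 0 0 85;0 0 .4 0 0 0 85;0 0 .3 0 0 0 85;0 0 .2 0 0 0 85;0 0 0 0 0 0 85;0 0 0 0 0 0 85;0 0 0 0 0 0 85'; python3 s.py .364 -.2795 .112
```

```text
clock: 16.25
position: [0.3595, -0.2788, 0.1131]
ee_rot: [0.707, 0.707, -0.001, -0.001]
ft_force: [0.4, 0.3, 0.1]
grip_width: 0.997
t 16.25 tcp [ 0.3595 -0.2788  0.1131] grip mm 85.1 F [0.4 0.3 0.1] xyaw 89.97
turn units [-0.02 -0.   -0.  ]
shift units [-0.02  0.11  0.03]
```

```bash
python3 -m crank '0 .11 0 0 0 0 85;0 0 0 0 0 0 60;0 0 0 0 0 0 40;0 0 0 0 0 0 15;0 0 0 0 0 0 15;0 0 0 0 0 0 15;0 0 0 0 0 0 15;0 0 0 0 0 0 15;0 0 0 0 0 0 15;0 0 0 0 0 0 15' 80; python3 s.py .364 -.2795 .112;python3 -m crank '0 0 -.2 0 0 0 15;0 0 -.5 0 0 0 15;0 0 -.8 0 0 0 15;0 0 -.8 0 0 0 15;0 0 -.8 0 0 0 15;0 0 -.8 0 0 0 15;0 0 -.5 0 0 0 15;0 0 -.2 0 0 0 15;0 0 0 0 0 0 15;0 0 0 0 0 0 15' 80; python3 s.py .45 0 .29
```

```text
clock: 17.25
position: [0.3655, -0.2789, 0.1147]
ee_rot: [0.707, 0.707, 0.0, 0.0]
ft_force: [0.2, -0.1, 1.2]
grip_width: 0.324
t 17.25 tcp [ 0.3655 -0.2789  0.1147] grip mm 27.7 F [ 0.2 -0.1  1.2] xyaw 90.0
turn units [ 0. -0.  0.]
shift units [-0.01 -0.04  0.07]
clock: 18.25
position: [0.3613, -0.2801, 0.3039]
ee_rot: [0.709, 0.705, -0.002, -0.004]
ft_force: [-0.5, 0.4, -3.4]
grip_width: 0.322
t 18.25 tcp [ 0.3613 -0.2801  0.3039] grip mm 27.5 F [-0.5  0.4 -3.4] xyaw 89.62
turn units [-0.06 -0.02 -0.05]
shift units [7.02 2.17 0.35]
```

```bash
python3 -m crank '.3 .2 0 0 0 0 15;.6 .3 0 0 0 0 15;.8 .3 0 0 0 0 15;.8 .3 0 0 0 0 15;.8 .3 0 0 0 0 15;.8 .3 0 0 0 0 15;.8 .3 0 0 0 0 15;.8 .3 0 0 0 0 15;.8 .2 0 0 0 0 15;.8 .2 0 0 0 0 15' ; python3 s.py .536 .357 .25
```

```text
clock: 19.25
position: [0.4721, 0.0255, 0.289]
ee_rot: [0.712, 0.702, -0.011, -0.01]
ft_force: [0.9, -1.3, -2.5]
grip_width: 0.319
t 19.25 tcp [0.4721 0.0255 0.289 ] grip mm 27.3 F [ 0.9 -1.3 -2.5] xyaw 89.18
turn units [-0.21  0.02 -0.1 ]
shift units [8.31 1.51 0.91]
```

```bash
python3 -m crank '.8 .2 0 0 0 0 15;.8 .2 0 0 0 0 15;.8 .2 0 0 0 0 15;.8 .2 0 0 0 0 15;.8 .2 0 0 0 0 15;.8 .2 0 0 0 0 15;.8 .2 0 0 0 0 15;.6 .1 0 0 0 0 15;.3 .1 0 0 0 0 15;0 0 0 0 0 0 15' ; python3 s.py .536 .357 .16
```

```text
clock: 20.25
position: [0.5328, 0.3087, 0.2613]
ee_rot: [0.708, 0.705, -0.028, -0.014]
ft_force: [-0.4, -0.1, -2.7]
grip_width: 0.321
t 20.25 tcp [0.5328 0.3087 0.2613] grip mm 27.4 F [-0.4 -0.1 -2.7] xyaw 89.81
turn units [-0.42  0.14 -0.03]
shift units [1.26 0.22 2.5 ]
```

```bash
python3 -m crank '.3 .1 0 -.2 .1 0 15;.4 0 0 -.2 .04 0 15;.4 .05 0 0 0 0 15;.1 .05 0 0 0 0 15;0 0 0 0 0 0 15;0 0 0.1 0 0 0 15;0 0 .2 0 0 0 15;0 0 .2 0 0 0 15;0 0 .1 0 0 0 15;0 0 0 0 0 0 15' ; python3 s.py .536 .357 .1177
```

```text
clock: 21.25
position: [0.5413, 0.3528, 0.2312]
ee_rot: [0.711, 0.703, -0.004, -0.0]
ft_force: [0.3, -0.7, -3.0]
grip_width: 0.32
t 21.25 tcp [0.5413 0.3528 0.2312] grip mm 27.3 F [ 0.3 -0.7 -3. ] xyaw 89.37
turn units [-0.04  0.04 -0.08]
shift units [ 0.12 -0.12  2.84]
```

```bash
python3 -m crank '.1 -.12 .2 -.04 .04 -.08 15;0 0 .4 0 0 0 15;0 0 .4 0 0 0 15;0 0 .4 0 0 0 15;0 0 .4 0 0 0 15;0 0 .3 0 0 0 15;0 0 .2 0 0 0 15;0 0 0 0 0 0 15;0 0 0 0 0 0 15;0 0 0 0 0 0 15' ; python3 s.py .536 .357 .1177
```

```text
clock: 22.25
position: [0.5345, 0.3597, 0.1353]
ee_rot: [0.705, 0.709, 0.002, -0.001]
ft_force: [-0.6, 0.3, -3.3]
grip_width: 0.323
t 22.25 tcp [0.5345 0.3597 0.1353] grip mm 27.6 F [-0.6  0.3 -3.3] xyaw 90.33
turn units [ 0.02 -0.03  0.04]
shift units [-0.07  0.04  0.44]
```

```bash
python3 -m crank '-.05 .04 .1 0 0 0 15;0 0 .1 0 0 0 15;0 0 .06 0 0 0 15;0 0 .06 0 0 0 15;0 0 .04 0 0 0 15;0 0 .03 0 0 0 15;0 0 0 0 0 0 15;0 0 0 0 0 0 15;0 0 0 0 0 0 15;0 0 0 0 0 0 15' ; python3 s.py .536 .357 .1177
```

```text
clock: 23.25
position: [0.5372, 0.358, 0.1201]
ee_rot: [0.705, 0.709, 0.004, -0.0]
ft_force: [0.3, -0.3, -3.1]
grip_width: 0.318
t 23.25 tcp [0.5372 0.358  0.1201] grip mm 27.1 F [ 0.3 -0.3 -3.1] xyaw 90.32
turn units [ 0.03 -0.04  0.04]
shift units [-0.02 -0.03  0.06]
```

```bash
python3 -m crank '0 0 .03 .03 -.04 0 15;0 0 .03 0 0 0 15;0 0 .02 0 0 0 15;0 0 .02 0 0 0 15;0 0 0.01 0 0 0 15;0 0 0 0 0 0 15;0 0 0 0 0 0 15;0 0 0 0 0 0 15;0 0 0 0 0 0 15;0 0 0 0 0 0 15' ; python3 s.py .536 .357 .1177
```

```text
clock: 24.25
position: [0.5374, 0.3582, 0.1178]
ee_rot: [0.705, 0.709, 0.0, -0.0]
ft_force: [-1.5, -1.6, -0.0]
grip_width: 0.319
t 24.25 tcp [0.5374 0.3582 0.1178] grip mm 27.2 F [-1.5 -1.6 -0. ] xyaw 90.31
turn units [ 0.   -0.01  0.04]
shift units [-0.03 -0.04  0.  ]
```

Tail B is on the floor too. I'll release, rise and move toward spool B.

```bash
python3 -m crank '0 0 0.01 0 0 0 20;0 0 0 0 0 0 27;0 0 0 0 0 0 30;0 0 0 0 0 0 33;0 0 0 0 0 0 38;0 0 0 0 0 0 45;0 0 0 0 0 0 55;0 0 0 0 0 0 55;0 0 0 0 0 0 55;0 0 0 0 0 0 55'; python3 s.py;  python3 -m crank '0 0 -.2 0 0 0 55;0 0 -.5 0 0 0 55;0 0 -.7 0 0 0 55;0 0 -.7 0 0 0 85;0 0 -.7 0 0 0 85;0 0 -.7 0 0 0 85;-.4 0 -.4 0 0 0 85;-.8 -.5 0 0 0 0 85;-.8 -.5 0 0 0 0 85;-.8 -.3 0 0 0 0 85'; python3 s.py .439 .1446 .2
```

```text
clock: 25.25
position: [0.5382, 0.3587, 0.118]
ee_rot: [0.705, 0.709, 0.002, -0.0]
ft_force: [-0.7, 0.4, 0.3]
grip_width: 0.647
t 25.25 tcp [0.5382 0.3587 0.118 ] grip mm 55.3 F [-0.7  0.4  0.3] xyaw 90.32
turn units [ 0.02 -0.02  0.04]
clock: 26.25
position: [0.4854, 0.2462, 0.2846]
ee_rot: [0.703, 0.711, 0.004, 0.0]
ft_force: [1.0, -0.6, 1.1]
grip_width: 0.994
t 26.25 tcp [0.4854 0.2462 0.2846] grip mm 84.9 F [ 1.  -0.6  1.1] xyaw 90.58
turn units [ 0.04 -0.03  0.07]
shift units [-2.54 -1.2   2.1 ]
```

```bash
python3 -m crank '-.7 -.3 .1 0 0 .07 85;-.8 -.4 .2 0 0 0 85;-.6 -.4 .3 0 0 0 85;-.3 -.1 .4 0 0 0 85;0 0 .4 0 0 0 85;0 0 .3 0 0 0 85;0 0 .2 0 0 0 85;0 0 0 0 0 0 85;0 0 0 0 0 0 85;0 0 0 0 0 0 85'; python3 s.py .439 .1446 .12
```

```text
clock: 27.25
position: [0.4368, 0.1423, 0.2111]
ee_rot: [0.71, 0.705, 0.009, -0.001]
ft_force: [0.6, 0.1, -0.1]
grip_width: 0.993
t 27.25 tcp [0.4368 0.1423 0.2111] grip mm 84.8 F [ 0.6  0.1 -0.1] xyaw 89.61
turn units [ 0.08 -0.1  -0.05]
shift units [0.03 0.03 2.28]
```

```bash
python3 -m crank '.05 .1 .2 .08 -.1 -.05 85;0 0 .4 0 0 0 85;0 0 .4 0 0 0 85;0 0 .4 0 0 0 85;0 0 .4 0 0 0 85;0 0 .2 0 0 0 85;0 0 .1 0 0 0 85;0 0 0 0 0 0 85;0 0 0 0 0 0 85;0 0 0 0 0 0 85'; python3 s.py .439 .1446 .12
```

```text
clock: 28.25
position: [0.4453, 0.1479, 0.1296]
ee_rot: [0.706, 0.708, 0.004, 0.002]
ft_force: [0.3, -0.0, 0.4]
grip_width: 0.996
t 28.25 tcp [0.4453 0.1479 0.1296] grip mm 85.1 F [ 0.3 -0.   0.4] xyaw 90.2
turn units [ 0.06 -0.02  0.02]
shift units [-0.08 -0.16  0.24]
```

```bash
python3 -m crank '-.08 -.16 .24 .06 0 0 85;0 0 0 0 0 0 85;0 0 0 0 0 0 75;0 0 0 0 0 0 60;0 0 0 0 0 0 50;0 0 0 0 0 0 40;0 0 0 0 0 0 40;0 0 0 0 0 0 40;0 0 0 0 0 0 40;0 0 0 0 0 0 40' 80; python3 s.py .439 .1446 .12; python3 - <<'E'
from h import *
p,d=camera('scene')
cv2.imwrite('pics/s3.png',cv2.resize(p[180:320,310:500,::-1],None,fx=4,fy=4))
E
```

```text
clock: 29.25
position: [0.439, 0.1446, 0.1206]
ee_rot: [0.706, 0.708, 0.002, -0.002]
ft_force: [0.3, -0.5, 1.5]
grip_width: 0.55
t 29.25 tcp [0.439  0.1446 0.1206] grip mm 47.0 F [ 0.3 -0.5  1.5] xyaw 90.19
turn units [-0.   -0.03  0.02]
shift units [0.   0.   0.02]
```

View pics/s3.png

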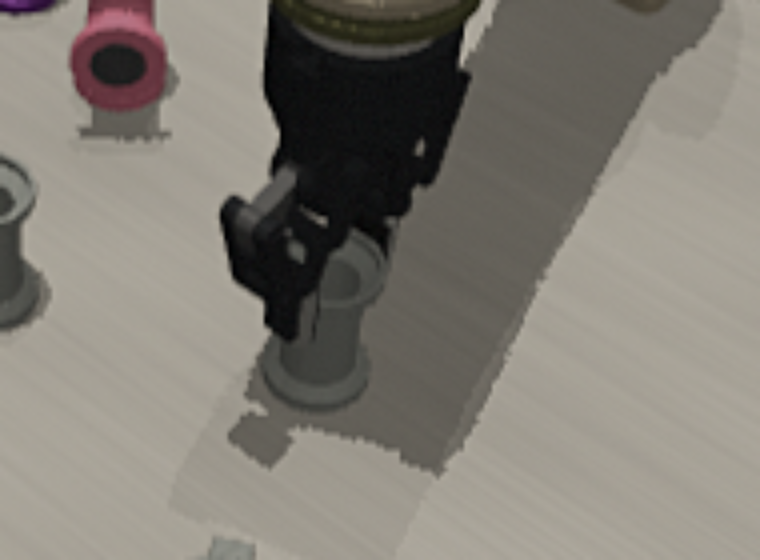

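The pads are on the upper flange and straddle it centrally. Lifting.

```bash
python3 -m crank '0 0 -.2 0 0 0 35;0 0 -.5 0 0 0 35;0 0 -.8 0 0 0 35;0 0 -.8 0 0 0 35;0 0 -.8 0 0 0 35;0 0 -.8 0 0 0 35;0 0 -.5 0 0 0 35;0 0 -.2 0 0 0 35;0 0 0 0 0 0 35;0 0 0 0 0 0 35' 80; python3 s.py .549 -.335 .29
```

```text
clock: 30.3
position: [0.4366, 0.1413, 0.3113]
ee_rot: [0.707, 0.707, -0.002, -0.002]
ft_force: [-0.1, -0.7, -4.4]
grip_width: 0.558
t 30.3 tcp [0.4366 0.1413 0.3113] grip mm 47.7 F [-0.1 -0.7 -4.4] xyaw 90.02
turn units [-0.03 -0.    0.  ]
shift units [-11.91   2.81   0.52]
```

```bash
python3 -m crank '-.3 .1 0 0 0 0 35;-.6 .2 0 0 0 0 35;-.8 .2 0 0 0 0 35;-.8 .2 0 0 0 0 35;-.8 .2 0 0 0 0 35;-.8 .2 0 0 0 0 35;-.8 .2 0 0 0 0 35;-.8 .2 0 0 0 0 35;-.8 .2 0 0 0 0 35;-.8 .2 0 0 0 0 35'; python3 s.py .549 -.335 .29
```

```text
clock: 31.3
position: [0.5102, -0.1665, 0.3015]
ee_rot: [0.705, 0.709, -0.009, -0.004]
ft_force: [-0.1, 1.0, -4.8]
grip_width: 0.558
t 31.3 tcp [ 0.5102 -0.1665  0.3015] grip mm 47.7 F [-0.1  1.  -4.8] xyaw 90.34
turn units [-0.13  0.06  0.04]
shift units [-4.22  0.95  0.3 ]
```

```bash
python3 -m crank '-.7 .2 .1 -.1 .06 0 35;-.8 .2 .2 0 0 0 35;-.8 .2 .2 0 0 0 35;-.8 .2 .2 0 0 0 35;-.5 .1 .2 0 0 0 35;-.2 .05 .1 0 0 0 35;0 0 0 0 0 0 35;0 0 0 0 0 0 35;0 0 0 0 0 0 35;0 0 0 0 0 0 35'; python3 s.py .549 -.335 .1236
```

```text
clock: 32.3
position: [0.5427, -0.333, 0.2518]
ee_rot: [0.707, 0.707, -0.008, -0.006]
ft_force: [-0.4, 0.5, -3.8]
grip_width: 0.552
t 32.3 tcp [ 0.5427 -0.333   0.2518] grip mm 47.1 F [-0.4  0.5 -3.8] xyaw 89.98
turn units [-0.14  0.03 -0.  ]
shift units [-0.04  0.22  3.2 ]
```

```bash
python3 -m crank '0 .2 .2 -.14 .03 0 35;0 0 .4 0 0 0 35;0 0 .4 0 0 0 35;0 0 .4 0 0 0 35;0 0 .4 0 0 0 35;0 0 .4 0 0 0 35;0 0 .3 0 0 0 35;0 0 .1 0 0 0 35;0 0 0 0 0 0 35;0 0 0 0 0 0 35'; python3 s.py .549 -.335 .1236
```

```text
clock: 33.3
position: [0.5517, -0.3301, 0.1369]
ee_rot: [0.706, 0.708, 0.001, -0.001]
ft_force: [0.8, 0.7, -2.6]
grip_width: 0.553
t 33.3 tcp [ 0.5517 -0.3301  0.1369] grip mm 47.2 F [ 0.8  0.7 -2.6] xyaw 90.16
turn units [ 0.   -0.02  0.02]
shift units [-0.12 -0.07  0.33]
```

```bash
python3 -m crank '-.12 -.05 .06 0 0 0 35;0 0 .06 0 0 0 35;0 0 .06 0 0 0 35;0 0 .05 0 0 0 35;0 0 .03 0 0 0 35;0 0 0 0 0 0 35;0 0 0 0 0 0 35;0 0 0 0 0 0 35;0 0 0 0 0 0 35;0 0 0 0 0 0 35'; python3 s.py .549 -.335 .1236; python3 - <<'E'
from h import *
p,d=camera('scene')
cv2.imwrite('pics/s4.png',cv2.resize(p[80:250,110:310,::-1],None,fx=4,fy=3.5))
E
```

```text
clock: 34.3
position: [0.5506, -0.336, 0.1281]
ee_rot: [0.706, 0.708, 0.002, 0.001]
ft_force: [-0.5, -0.5, -2.8]
grip_width: 0.549
t 34.3 tcp [ 0.5506 -0.336   0.1281] grip mm 46.9 F [-0.5 -0.5 -2.8] xyaw 90.17
turn units [ 0.03 -0.01  0.02]
shift units [ 0.02 -0.04  0.11]
```

View pics/s4.png

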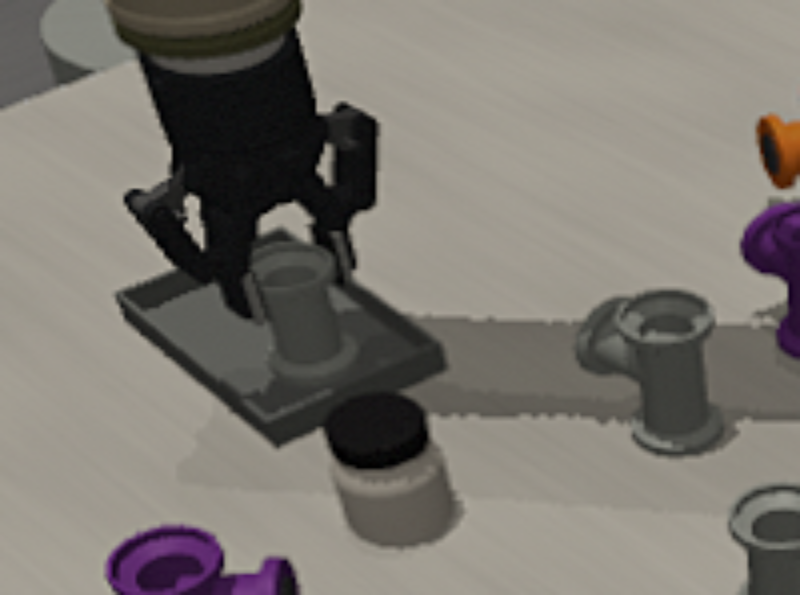

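The spool is upright inside the oblong tray, about 4 mm above the floor. I'll lower it slowly.

```bash
python3 -m crank '0 0 .03 .03 0 0 35;0 0 .03 0 0 0 35;0 0 .03 0 0 0 35;0 0 .03 0 0 0 35;0 0 .02 0 0 0 35;0 0 0 0 0 0 35;0 0 0 0 0 0 35;0 0 0 0 0 0 35;0 0 0 0 0 0 35;0 0 0 0 0 0 35'; python3 s.py .549 -.335 .1236
```

```text
clock: 35.35
position: [0.5509, -0.3368, 0.1238]
ee_rot: [0.706, 0.708, 0.001, 0.0]
ft_force: [-0.8, -0.4, -2.0]
grip_width: 0.553
t 35.35 tcp [ 0.5509 -0.3368  0.1238] grip mm 47.3 F [-0.8 -0.4 -2. ] xyaw 90.16
turn units [ 0.01 -0.    0.02]
shift units [ 0.04 -0.05  0.01]
```

```bash
python3 -m crank '0 0 .02 0 0 0 35;0 0 .02 0 0 0 35;0 0 0 0 0 0 35;0 0 0 0 0 0 35;0 0 0 0 0 0 35;0 0 0 0 0 0 35;0 0 0 0 0 0 35;0 0 0 0 0 0 35;0 0 0 0 0 0 35;0 0 0 0 0 0 35'; python3 s.py .549 -.335 .1236
```

```text
clock: 36.35
position: [0.551, -0.3372, 0.1238]
ee_rot: [0.706, 0.708, 0.001, 0.0]
ft_force: [-1.7, 0.4, -1.2]
grip_width: 0.552
t 36.35 tcp [ 0.551  -0.3372  0.1238] grip mm 47.1 F [-1.7  0.4 -1.2] xyaw 90.15
turn units [ 0.01 -0.    0.02]
shift units [ 0.06 -0.05  0.  ]
```

```bash
python3 -m crank '0 0 0.03 0 0 0 42;0 0 0 0 0 0 47;0 0 0 0 0 0 50;0 0 0 0 0 0 53;0 0 0 0 0 0 58;0 0 0 0 0 0 66;0 0 0 0 0 0 76;0 0 0 0 0 0 76;0 0 0 0 0 0 76;0 0 0 0 0 0 76'; python3 s.py;  python3 -m crank '0 0 -.2 0 0 0 76;0 0 -.5 0 0 0 76;0 0 -.7 0 0 0 76;0 0 -.7 0 0 0 85;0 0 -.7 0 0 0 85;0 0 -.7 0 0 0 85;.4 0 -.4 0 0 0 85;.8 0 0 0 0 0 85;.8 0 0 0 0 0 85;.8 0 0 0 0 0 85'; python3 s.py .512 0 .24
```

```text
clock: 37.35
position: [0.5519, -0.3376, 0.1239]
ee_rot: [0.706, 0.708, 0.001, 0.001]
ft_force: [1.2, -0.4, 0.9]
grip_width: 0.893
t 37.35 tcp [ 0.5519 -0.3376  0.1239] grip mm 76.3 F [ 1.2 -0.4  0.9] xyaw 90.16
turn units [0.03 0.   0.02]
clock: 38.35
position: [0.5484, -0.2291, 0.2918]
ee_rot: [0.71, 0.704, 0.001, 0.004]
ft_force: [0.7, 0.0, 0.5]
grip_width: 0.994
t 38.35 tcp [ 0.5484 -0.2291  0.2918] grip mm 84.9 F [0.7 0.  0.5] xyaw 89.5
turn units [ 0.04  0.03 -0.06]
shift units [ 5.72 -0.97  1.27]
```

```bash
python3 -m crank '.8 -.15 .1 0 0 0 85;.8 -.15 .1 0 0 0 85;.8 -.15 .1 0 0 0 85;.8 -.15 .1 0 0 0 85;.8 -.15 .1 0 0 0 85;.7 -.1 .1 0 0 0 85;.5 -.1 .1 0 0 0 85;.2 0 .1 0 0 0 85;0 0 0.1 0 0 0 85;0 0 0 0 0 0 85'; python3 s.py .512 0 .12
```

```text
clock: 39.35
position: [0.5106, -0.0028, 0.2584]
ee_rot: [0.709, 0.705, 0.005, 0.004]
ft_force: [-0.3, -0.1, -0.3]
grip_width: 0.992
t 39.35 tcp [ 0.5106 -0.0028  0.2584] grip mm 84.8 F [-0.3 -0.1 -0.3] xyaw 89.68
turn units [ 0.09 -0.01 -0.04]
shift units [ 0.07 -0.01  3.46]
```

```bash
python3 -m crank '.07 0 .3 .09 0 -.04 85;0 0 .5 0 0 0 85;0 0 .5 0 0 0 85;0 0 .5 0 0 0 85;0 0 .5 0 0 0 85;0 0 .4 0 0 0 85;0 0 .3 0 0 0 85;0 0 .1 0 0 0 85;0 0 0 0 0 0 85;0 0 0 0 0 0 85'; python3 s.py .512 0 .12
```

```text
clock: 40.35
position: [0.5117, -0.0105, 0.1258]
ee_rot: [0.712, 0.702, -0.003, -0.0]
ft_force: [-0.0, 0.2, 0.3]
grip_width: 0.991
t 40.35 tcp [ 0.5117 -0.0105  0.1258] grip mm 84.7 F [-0.   0.2  0.3] xyaw 89.23
turn units [-0.03  0.03 -0.1 ]
shift units [0.26 0.   0.14]
```

```bash
python3 -m crank '.26 0 .14 -.03 .03 -.1 85;0 0 0 0 0 0 85;0 0 0 0 0 0 75;0 0 0 0 0 0 60;0 0 0 0 0 0 50;0 0 0 0 0 0 35;0 0 0 0 0 0 35;0 0 0 0 0 0 35;0 0 0 0 0 0 35;0 0 0 0 0 0 35' 80; python3 s.py .512 0 .12
```

```text
clock: 41.35
position: [0.513, 0.0015, 0.1223]
ee_rot: [0.706, 0.708, 0.002, 0.0]
ft_force: [-0.5, 0.0, 0.1]
grip_width: 0.556
t 41.35 tcp [0.513  0.0015 0.1223] grip mm 47.4 F [-0.5  0.   0.1] xyaw 90.15
turn units [ 0.02 -0.02  0.02]
shift units [-0.04 -0.02  0.06]
```

```bash
python3 -m crank '0 0 -.2 0 0 0 35;0 0 -.5 0 0 0 35;0 0 -.8 0 0 0 35;0 0 -.8 0 0 0 35;0 0 -.8 0 0 0 35;0 0 -.8 0 0 0 35;0 0 -.5 0 0 0 35;0 0 -.2 0 0 0 35;0 0 0 0 0 0 35;0 0 0 0 0 0 35' 80; python3 s.py .549 -.411 .27
```

```text
clock: 42.35
position: [0.5098, -0.0013, 0.3132]
ee_rot: [0.708, 0.707, -0.001, -0.001]
ft_force: [0.2, -0.4, -4.4]
grip_width: 0.555
t 42.35 tcp [ 0.5098 -0.0013  0.3132] grip mm 47.4 F [ 0.2 -0.4 -4.4] xyaw 89.9
turn units [-0.02 -0.01 -0.01]
shift units [-10.24   1.     1.06]
```

```bash
python3 -m crank '-.3 .1 0 0 0 0 35;-.6 .1 0 0 0 0 35;-.8 .1 0 0 0 0 35;-.8 .1 0 0 0 0 35;-.8 .1 0 0 0 0 35;-.8 .1 0 0 0 0 35;-.8 .1 0 0 0 0 35;-.8 .1 0 0 0 0 35;-.8 .1 0 0 0 0 35;-.8 .1 0 0 0 0 35'; python3 s.py .549 -.411 .27;python3 -m crank '-.7 0 .05 -.1 0 0 35;-.6 0 .1 0 0 0 35;-.6 0 .1 0 0 0 35;-.4 0 .1 0 0 0 35;-.2 0 .1 0 0 0 35;0 0 0 0 0 0 35;0 0 0 0 0 0 35;0 0 0 0 0 0 35;0 0 0 0 0 0 35;0 0 0 0 0 0 35'; python3 s.py .549 -.412 .1253
```

```text
clock: 43.35
position: [0.5484, -0.2963, 0.2961]
ee_rot: [0.704, 0.711, -0.008, -0.01]
ft_force: [1.5, 0.3, -2.7]
grip_width: 0.551
t 43.35 tcp [ 0.5484 -0.2963  0.2961] grip mm 47.0 F [ 1.5  0.3 -2.7] xyaw 90.56
turn units [-0.18 -0.02  0.07]
shift units [-2.87  0.    0.64]
clock: 44.35
position: [0.5456, -0.4015, 0.2633]
ee_rot: [0.705, 0.709, -0.007, -0.013]
ft_force: [0.4, 0.6, -2.7]
grip_width: 0.55
t 44.35 tcp [ 0.5456 -0.4015  0.2633] grip mm 47.0 F [ 0.4  0.6 -2.7] xyaw 90.26
turn units [-0.2  -0.06  0.03]
shift units [-0.29  0.18  3.44]
```

```bash
python3 -m crank '-.25 .15 .2 -.2 -.06 0 35;0 0 .4 0 0 0 35;0 0 .4 0 0 0 35;0 0 .4 0 0 0 35;0 0 .4 0 0 0 35;0 0 .4 0 0 0 35;0 0 .3 0 0 0 35;0 0 .1 0 0 0 35;0 0 0 0 0 0 35;0 0 0 0 0 0 35'; python3 s.py .549 -.412 .1253
```

```text
clock: 45.35
position: [0.5523, -0.4077, 0.1499]
ee_rot: [0.704, 0.71, 0.0, -0.002]
ft_force: [0.8, -0.9, -3.1]
grip_width: 0.553
t 45.35 tcp [ 0.5523 -0.4077  0.1499] grip mm 47.2 F [ 0.8 -0.9 -3.1] xyaw 90.5
turn units [-0.02 -0.02  0.06]
shift units [-0.11 -0.08  0.62]
```

```bash
python3 -m crank '-.11 -.08 .1 0 0 0.06 35;0 0 .1 0 0 0 35;0 0 .1 0 0 0 35;0 0 .1 0 0 0 35;0 0 .06 0 0 0 35;0 0 .04 0 0 0 35;0 0 0 0 0 0 35;0 0 0 0 0 0 35;0 0 0 0 0 0 35;0 0 0 0 0 0 35'; python3 s.py .549 -.412 .1253
```

```text
clock: 46.35
position: [0.5496, -0.4134, 0.1305]
ee_rot: [0.707, 0.707, 0.0, -0.0]
ft_force: [0.5, -0.1, -3.6]
grip_width: 0.547
t 46.35 tcp [ 0.5496 -0.4134  0.1305] grip mm 46.7 F [ 0.5 -0.1 -3.6] xyaw 89.98
turn units [ 0. -0. -0.]
shift units [ 0.03 -0.01  0.13]
```

```bash
python3 -m crank '0 0 .04 0 0 0 35;0 0 .04 0 0 0 35;0 0 .03 0 0 0 35;0 0 .03 0 0 0 35;0 0 .02 0 0 0 35;0 0 0.01 0 0 0 35;0 0 0 0 0 0 35;0 0 0 0 0 0 35;0 0 0 0 0 0 35;0 0 0 0 0 0 35'; python3 s.py .549 -.412 .1253;python3 -m crank '0 0 .02 0 0 0 35;0 0 0.02 0 0 0 35;0 0 0 0 0 0 35;0 0 0 0 0 0 35;0 0 0 0 0 0 35;0 0 0 0 0 0 35;0 0 0 0 0 0 35;0 0 0 0 0 0 35;0 0 0 0 0 0 35;0 0 0 0 0 0 35'; python3 s.py .549 -.412 .1253
```

```text
clock: 47.35
position: [0.5497, -0.4145, 0.1254]
ee_rot: [0.707, 0.707, 0.0, 0.001]
ft_force: [-0.2, 1.4, -0.5]
grip_width: 0.551
t 47.35 tcp [ 0.5497 -0.4145  0.1254] grip mm 47.1 F [-0.2  1.4 -0.5] xyaw 89.95
turn units [ 0.02  0.01 -0.01]
shift units [ 0.06 -0.02  0.  ]
clock: 48.35
position: [0.5497, -0.4155, 0.1254]
ee_rot: [0.708, 0.707, 0.0, 0.002]
ft_force: [-1.1, 0.1, 0.7]
grip_width: 0.555
t 48.35 tcp [ 0.5497 -0.4155  0.1254] grip mm 47.4 F [-1.1  0.1  0.7] xyaw 89.92
turn units [ 0.02  0.02 -0.01]
shift units [ 0.09 -0.02  0.  ]
```

The second spool is on the floor. I'll release, rise and go to the tee at (0.450, -0.148).

```bash
python3 -m crank '0 0 0 0 0 0 42;0 0 0 0 0 0 47;0 0 0 0 0 0 50;0 0 0 0 0 0 53;0 0 0 0 0 0 58;0 0 0 0 0 0 66;0 0 0 0 0 0 76;0 0 0 0 0 0 76;0 0 0 0 0 0 76;0 0 0 0 0 0 76'; python3 s.py;  python3 -m crank '0 0 -.2 0 0 0 76;0 0 -.5 0 0 0 76;0 0 -.7 0 0 0 76;0 0 -.7 0 0 0 85;0 0 -.7 0 0 0 85;0 0 -.7 0 0 0 85;.4 0 -.4 0 0 0 85;.8 -.4 0 0 0 0 85;.8 -.4 0 0 0 0 85;.8 -.4 0 0 0 0 85'; python3 s.py .45 -.148 .24
```

```text
clock: 49.35
position: [0.5502, -0.4154, 0.1255]
ee_rot: [0.707, 0.707, 0.001, 0.002]
ft_force: [-0.1, 0.2, 0.3]
grip_width: 0.893
t 49.35 tcp [ 0.5502 -0.4154  0.1255] grip mm 76.3 F [-0.1  0.2  0.3] xyaw 89.95
turn units [ 0.03  0.02 -0.01]
clock: 50.35
position: [0.4992, -0.3049, 0.2919]
ee_rot: [0.71, 0.704, -0.001, 0.005]
ft_force: [0.5, 0.5, 0.9]
grip_width: 0.999
t 50.35 tcp [ 0.4992 -0.3049  0.2919] grip mm 85.3 F [0.5 0.5 0.9] xyaw 89.55
turn units [ 0.04  0.05 -0.06]
shift units [ 3.92 -1.27  1.26]
```

```bash
python3 - <<'E'
from h import *
p,d=camera('scene');np.savez('scene5.npz',p=p,d=d)
cv2.imwrite('pics/s5.png',p[:,:,::-1])
p,d=camera('top');np.savez('top5.npz',p=p,d=d)
cv2.imwrite('pics/t5.png',p[:,:,::-1])
E
```

```text
(no output)
```

View pics/s5.png

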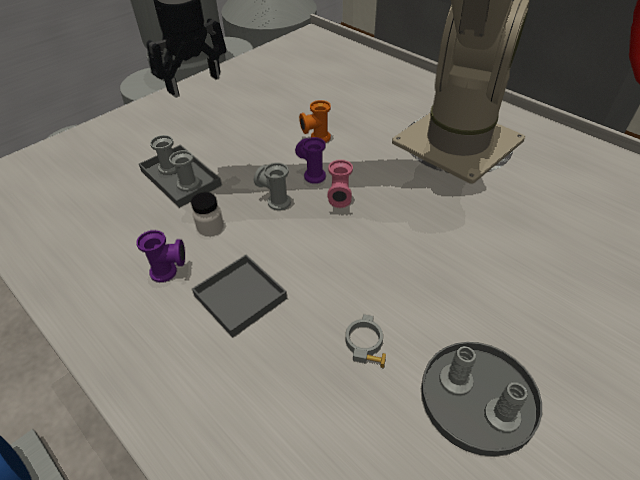

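View pics/t5.png

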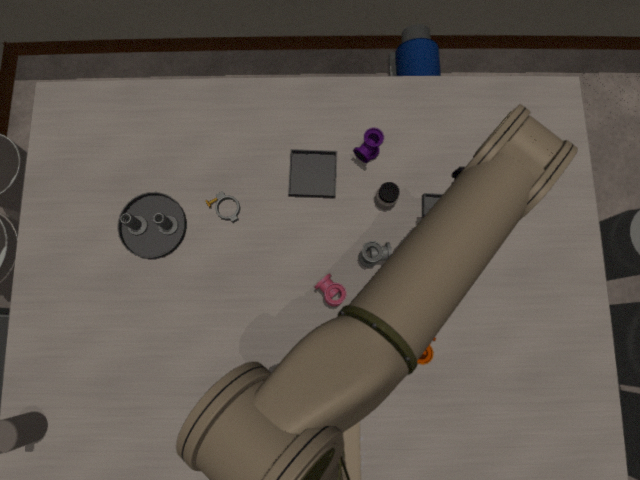

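All four stand upright: tails at (458,370) and (506,407) in the pan, spools at (162,155) and (183,170) in the oblong tray. The grey tee stands untouched at (275,185) in the scene view.

```bash
python3 -m crank '.6 -.2 0 0 0 0 85;.7 -.25 .1 0 0 0 85;.7 -.25 .1 0 0 0 85;.7 -.25 .1 0 0 0 85;.5 -.1 .1 0 0 0 85;.2 0 .1 0 0 0 85;0 0 0.1 0 0 0 85;0 0 0 0 0 0 85;0 0 0 0 0 0 85;0 0 0 0 0 0 85'; python3 s.py .45 -.148 .135
```

```text
clock: 51.45
position: [0.4571, -0.1676, 0.2694]
ee_rot: [0.711, 0.703, 0.002, 0.005]
ft_force: [0.1, -0.2, 1.2]
grip_width: 0.995
t 51.45 tcp [ 0.4571 -0.1676  0.2694] grip mm 85.0 F [ 0.1 -0.2  1.2] xyaw 89.32
turn units [ 0.08  0.03 -0.08]
shift units [ 0.5  -0.22  3.35]
```

```bash
python3 -m crank '.25 -.1 .1 .08 .03 -.08 85;.25 -.1 .4 0 0 0 85;0 0 .4 0 0 0 85;0 0 .4 0 0 0 85;0 0 .4 0 0 0 85;0 0 .3 0 0 0 85;0 0 .1 0 0 0 85;0 0 0 0 0 0 85;0 0 0 0 0 0 85;0 0 0 0 0 0 85'; python3 s.py .45 -.148 .135
```

```text
clock: 52.45
position: [0.4478, -0.1461, 0.182]
ee_rot: [0.707, 0.707, -0.002, -0.002]
ft_force: [0.3, 1.5, -0.2]
grip_width: 0.995
t 52.45 tcp [ 0.4478 -0.1461  0.182 ] grip mm 84.9 F [ 0.3  1.5 -0.2] xyaw 89.94
turn units [-0.04  0.   -0.01]
shift units [-0.05  0.06  1.18]
```

```bash
python3 -m crank '-.05 .06 .2 -.04 0 0 85;0 0 .3 0 0 0 85;0 0 .3 0 0 0 85;0 0 .2 0 0 0 85;0 0 .1 0 0 0 85;0 0 0 0 0 0 85;0 0 0 0 0 0 85;0 0 0 0 0 0 85;0 0 0 0 0 0 85;0 0 0 0 0 0 85'; python3 s.py .45 -.148 .135
```

```text
clock: 53.45
position: [0.4529, -0.1486, 0.1377]
ee_rot: [0.707, 0.707, 0.003, 0.002]
ft_force: [0.4, -0.5, -0.5]
grip_width: 0.996
t 53.45 tcp [ 0.4529 -0.1486  0.1377] grip mm 85.0 F [ 0.4 -0.5 -0.5] xyaw 90.0
turn units [ 0.06 -0.01  0.  ]
shift units [ 0.01 -0.07  0.07]
```

```bash
python3 -m crank '0 -.07 .07 .06 0 0 85;0 0 0 0 0 0 85;0 0 0 0 0 0 75;0 0 0 0 0 0 60;0 0 0 0 0 0 50;0 0 0 0 0 0 35;0 0 0 0 0 0 35;0 0 0 0 0 0 35;0 0 0 0 0 0 35;0 0 0 0 0 0 35' 110; python3 s.py .45 -.148 .135; python3 - <<'E'
from h import *
p,d=camera('scene')
cv2.imwrite('pics/s6.png',cv2.resize(p[110:250,200:390,::-1],None,fx=4,fy=4))
E
```

```text
clock: 54.45
position: [0.45, -0.1485, 0.1357]
ee_rot: [0.707, 0.707, 0.0, -0.001]
ft_force: [-1.3, 0.5, 0.9]
grip_width: 0.544
t 54.45 tcp [ 0.45   -0.1485  0.1357] grip mm 46.5 F [-1.3  0.5  0.9] xyaw 90.01
turn units [-0.01 -0.02  0.  ]
shift units [ 0.01 -0.    0.02]
```

View pics/s6.png

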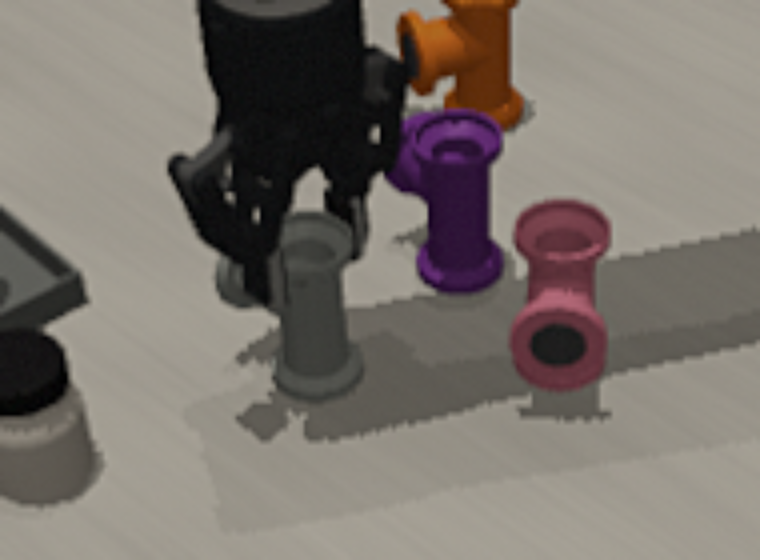

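The grey tee is gripped across its upper flange, with the branch clear behind the near finger. Lifting.

```bash
python3 -m crank '0 0 -.2 0 0 0 35;0 0 -.4 0 0 0 35;0 0 -.6 0 0 0 35;0 0 -.7 0 0 0 35;0 0 -.7 0 0 0 35;0 0 -.6 0 0 0 35;0 0 -.4 0 0 0 35;0 0 -.2 0 0 0 35;0 0 0 0 0 0 35;0 0 0 0 0 0 35' 110; python3 s.py .6675 -.011 .28; python3 - <<'E'
from h import *
p,d=camera('scene')
cv2.imwrite('pics/s7.png',cv2.resize(p[50:250,150:390,::-1],None,fx=3,fy=3))
E
```

```text
clock: 55.5
position: [0.4461, -0.1501, 0.2912]
ee_rot: [0.709, 0.705, -0.003, -0.005]
ft_force: [-0.5, 0.9, -6.1]
grip_width: 0.548
t 55.5 tcp [ 0.4461 -0.1501  0.2912] grip mm 46.8 F [-0.5  0.9 -6.1] xyaw 89.71
turn units [-0.08 -0.02 -0.04]
shift units [3.5  5.52 0.23]
```

View pics/s7.png

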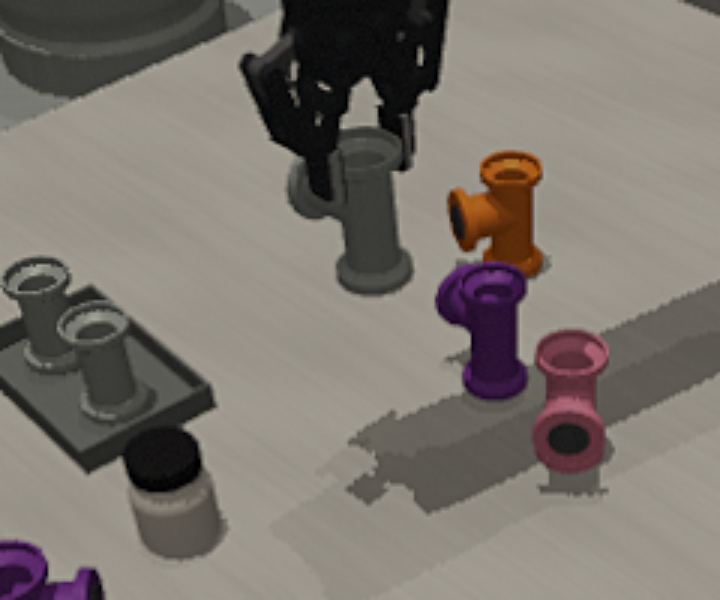

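The tee hangs upright and is well held.

```bash
python3 -m crank '.2 .3 0 0 0 0 35;.3 .5 0 0 0 0 35;.4 .6 0 0 0 0 35;.4 .7 0 0 0 0 35;.4 .7 0 0 0 0 35;.4 .7 0 0 0 0 35;.4 .6 0 0 0 0 35;.4 .5 0 0 0 0 35;.3 .3 0 0 0 0 35;0 0 0 0 0 0 35'; python3 s.py .6675 -.011 .25
```

```text
clock: 56.55
position: [0.6477, -0.0173, 0.27]
ee_rot: [0.709, 0.705, -0.012, -0.011]
ft_force: [-0.4, -0.3, -5.2]
grip_width: 0.547
t 56.55 tcp [ 0.6477 -0.0173  0.27  ] grip mm 46.7 F [-0.4 -0.3 -5.2] xyaw 89.72
turn units [-0.24  0.01 -0.04]
shift units [0.16 0.51 0.48]
```

```bash
python3 -m crank '.1 .25 .1 -.24 0 0 35;.05 .25 .3 0 0 0 35;0 0 .4 0 0 0 35;0 0 .4 0 0 0 35;0 0 .4 0 0 0 35;0 0 .3 0 0 0 35;0 0 .2 0 0 0 35;0 0 .1 0 0 0 35;0 0 0 0 0 0 35;0 0 0 0 0 0 35'; python3 s.py .6675 -.011 .1387
```

```text
clock: 57.55
position: [0.6637, -0.0144, 0.1683]
ee_rot: [0.71, 0.704, -0.006, -0.002]
ft_force: [-0.1, -0.4, -5.4]
grip_width: 0.543
t 57.55 tcp [ 0.6637 -0.0144  0.1683] grip mm 46.4 F [-0.1 -0.4 -5.4] xyaw 89.57
turn units [-0.08  0.05 -0.05]
shift units [0.09 0.1  0.74]
```

```bash
python3 -m crank '.09 .1 .1 -.08 .05 0 35;0 0 .1 0 0 0 35;0 0 .1 0 0 0 35;0 0 .1 0 0 0 35;0 0 .1 0 0 0 35;0 0 .06 0 0 0 35;0 0 .04 0 0 0 35;0 0 0 0 0 0 35;0 0 0 0 0 0 35;0 0 0 0 0 0 35'; python3 s.py .6675 -.011 .1387; python3 - <<'E'
from h import *
p,d=camera('scene')
cv2.imwrite('pics/s8.png',cv2.resize(p[180:350,130:320,::-1],None,fx=3.5,fy=3.5))
E
```

```text
clock: 58.55
position: [0.669, -0.0104, 0.1438]
ee_rot: [0.71, 0.705, 0.002, 0.001]
ft_force: [-0.4, -0.2, -5.6]
grip_width: 0.546
t 58.55 tcp [ 0.669  -0.0104  0.1438] grip mm 46.6 F [-0.4 -0.2 -5.6] xyaw 89.59
turn units [ 0.03 -0.01 -0.05]
shift units [-0.01 -0.04  0.13]
```

View pics/s8.png

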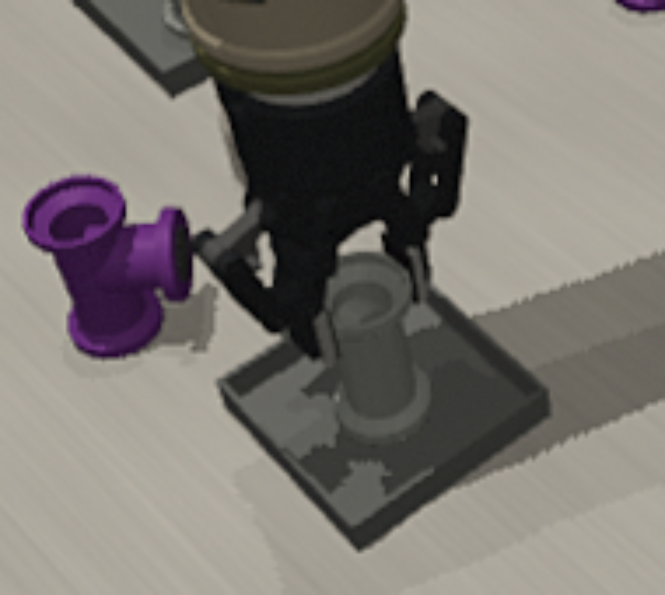

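The tee is over the middle of the square tray, about 5 mm up. I'll lower it slowly.

```bash
python3 -m crank '0 0 .04 0 0 0 35;0 0 .04 0 0 0 35;0 0 .03 0 0 0 35;0 0 .03 0 0 0 35;0 0 .02 0 0 0 35;0 0 0.01 0 0 0 35;0 0 0 0 0 0 35;0 0 0 0 0 0 35;0 0 0 0 0 0 35;0 0 0 0 0 0 35'; python3 s.py .6675 -.011 .1387;python3 -m crank '0 0 .02 0 0 0 35;0 0 0.02 0 0 0 35;0 0 0 0 0 0 35;0 0 0 0 0 0 35;0 0 0 0 0 0 35;0 0 0 0 0 0 35;0 0 0 0 0 0 35;0 0 0 0 0 0 35;0 0 0 0 0 0 35;0 0 0 0 0 0 35'; python3 s.py .6675 -.011 .1387
```

```text
clock: 59.6
position: [0.6694, -0.0102, 0.139]
ee_rot: [0.71, 0.705, 0.003, 0.001]
ft_force: [-1.0, 1.5, -0.9]
grip_width: 0.545
t 59.6 tcp [ 0.6694 -0.0102  0.139 ] grip mm 46.5 F [-1.   1.5 -0.9] xyaw 89.61
turn units [ 0.04 -0.02 -0.05]
shift units [-0.02 -0.05  0.01]
clock: 60.6
position: [0.6695, -0.0101, 0.1389]
ee_rot: [0.709, 0.705, 0.003, 0.0]
ft_force: [-2.5, 1.5, 0.8]
grip_width: 0.547
t 60.6 tcp [ 0.6695 -0.0101  0.1389] grip mm 46.7 F [-2.5  1.5  0.8] xyaw 89.62
turn units [ 0.04 -0.03 -0.05]
shift units [-0.02 -0.05  0.01]
```

```bash
python3 -m crank '0 0 0 0 0 0 42;0 0 0 0 0 0 47;0 0 0 0 0 0 50;0 0 0 0 0 0 53;0 0 0 0 0 0 58;0 0 0 0 0 0 66;0 0 0 0 0 0 76;0 0 0 0 0 0 76;0 0 0 0 0 0 76;0 0 0 0 0 0 76'; python3 s.py;  python3 -m crank '0 0 -.2 0 0 0 76;0 0 -.5 0 0 0 76;0 0 -.7 0 0 0 76;0 0 -.7 0 0 0 85;0 0 -.7 0 0 0 85;0 0 -.7 0 0 0 85;0 -.3 -.4 0 0 0 85;0 -.7 0 0 0 0 85;0 -.8 0 0 0 0 85;0 -.8 0 0 0 0 85'; python3 -m crank '.4 -.8 0 0 0 0 85;.8 -.5 0 0 0 0 85;.8 0 0 0 0 0 85;.8 0 0 0 0 0 85;.8 0 0 0 0 0 85;.8 0 0 0 0 0 85;.8 0 0 0 0 0 85;.4 0 0 0 0 0 85;0 0 0 0 0 0 85;0 0 0 0 0 0 85';python3 s.py; python3 - <<'E'
from h import *
for n in('scene','top'):
    p,d=camera(n);np.savez(n+'9.npz',p=p,d=d);cv2.imwrite(f'pics/{n}9.png',p[:,:,::-1])
E
```

```text
clock: 61.6
position: [0.6712, -0.0105, 0.1398]
ee_rot: [0.709, 0.705, 0.005, 0.002]
ft_force: [-0.4, -0.5, -0.0]
grip_width: 0.89
t 61.6 tcp [ 0.6712 -0.0105  0.1398] grip mm 76.0 F [-0.4 -0.5 -0. ] xyaw 89.62
turn units [ 0.07 -0.02 -0.05]
clock: 62.6
position: [0.5648, -0.0119, 0.3054]
ee_rot: [0.71, 0.704, 0.005, 0.004]
ft_force: [-0.5, 0.2, 1.4]
grip_width: 0.996
clock: 63.6
position: [0.5103, 0.2149, 0.3103]
ee_rot: [0.712, 0.702, 0.009, -0.0]
ft_force: [0.6, -0.5, -0.9]
grip_width: 0.996
t 63.6 tcp [0.5103 0.2149 0.3103] grip mm 85.0 F [ 0.6 -0.5 -0.9] xyaw 89.14
turn units [ 0.09 -0.1  -0.11]
```

View pics/scene9.png

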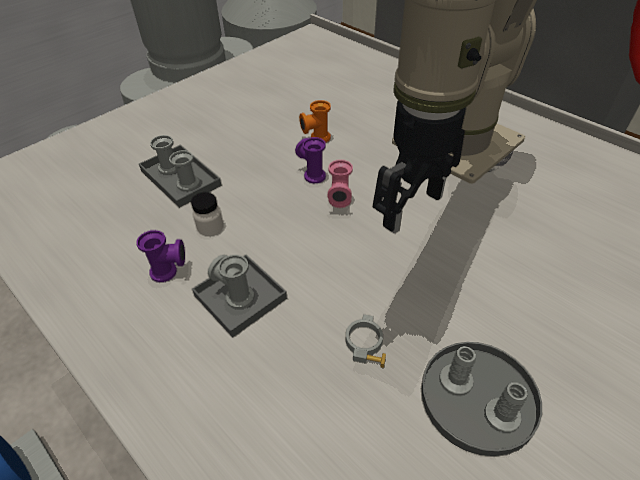

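View pics/top9.png

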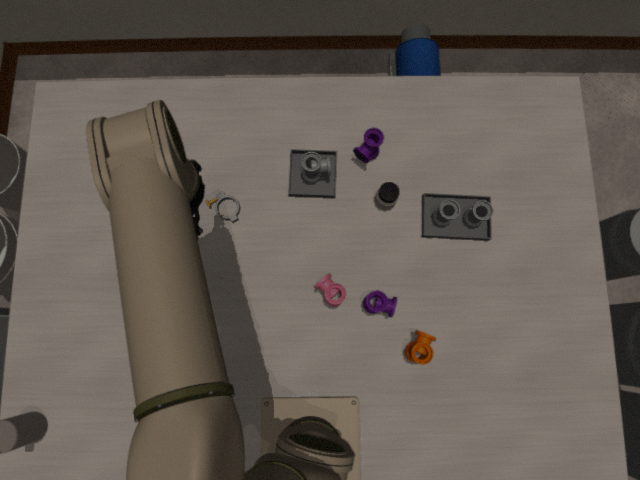

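Everything is standing in its tray, with the jar at (388,193) and the clamp at (228,207) where they were in the top view. One numeric check before I hand in.

```bash
python3 - <<'E'
from h import *
C=cloud('scene',np.load('scene9.npz')['d']).reshape(-1,3)
C0=cloud('scene',np.load('scene0.npz')['d']).reshape(-1,3)
def top(C,x,y,h,r):
    Q=C[(np.hypot(C[:,0]-x,C[:,1]-y)<r)];t=Q[abs(Q[:,2]-h)<.005]
    lo,hi=np.percentile(t[:,:2],[2,98],axis=0)
    A=np.c_[t[:,:2],np.ones(len(t))];pl=np.linalg.lstsq(A,t[:,2],rcond=None)[0]
    return (lo+hi)/2,np.median(t[:,2]).round(4),np.hypot(*pl[:2]).round(3)
for k,x,y,h,r,tx,ty in(('spool_1',.551,-.337,.078,.034,.5498,-.3724),('spool_2',.55,-.4155,.078,.034,.5498,-.3724),('tail_1',.537,.435,.083,.025,.536,.3955),('tail_2',.537,.358,.083,.025,.536,.3955),('tee',.669,-.01,.093,.035,.6675,-.011)):
    c,z,s=top(C,x,y,h,r);print(k,c.round(4),'topz',z,'dist tray',np.hypot(c[0]-tx,c[1]-ty).round(4),'slope',s)
for k,x,y,h,r in(('jar',.598,-.195,.075,.04),('clamp',.582,.214,.018,.05)):
    a=top(C0,x,y,h,r);b=top(C,x,y,h,r);print(k,a[0].round(4),b[0].round(4),b[1:])
E
```

```text
spool_1 [ 0.553  -0.3376] topz 0.0763 dist tray 0.0349 slope 0.002
spool_2 [ 0.5501 -0.4164] topz 0.0761 dist tray 0.044 slope 0.005
tail_1 [0.5389 0.4354] topz 0.0816 dist tray 0.04 slope 0.026
tail_2 [0.5379 0.3564] topz 0.0819 dist tray 0.0391 slope 0.022
tee [ 0.6712 -0.0064] topz 0.0909 dist tray 0.006 slope 0.014
jar [ 0.599  -0.1935] [ 0.5992 -0.1935] (np.float64(0.0746), np.float64(0.025))
clamp [0.5838 0.2185] [0.5836 0.2184] (np.float64(0.0165), np.float64(0.011))
```

```bash
python3 -c "
from workcell import hand_in;print(hand_in())"
```

```text
the job is handed in; nothing more can be done
None
```

I put both spools in the oblong tray, both hose tails in the round pan and the grey tee in the square tray. Each was lowered until the floor took its weight before I let go. I handed the job in at about 64 s on the robot's clock; `hand_in()` gives no verdict, so these are my own final checks:

| Check | Result | Limit |
|---|---|---|
| Spools from oblong tray centre | 35 and 44 mm | 70 mm |
| Tails from round pan centre | 40 and 39 mm | 70 mm |
| Tee from square tray centre | 6 mm | 70 mm |
| Top-face slope of each fitting | at most 0.026 rad | 0.1 rad |
| Jar and clamp movement | under 1 mm | 25 mm |

The measured tops were 1–2 mm lower than expected for parts on the tray floors. The cameras also read the bench itself about 0.7 mm low, and the two cameras differed by 2–3 mm in position. All of this is close to the stated 2 mm calibration error.

The gripper read about 47 mm on the 50 mm flanges. The grips held without slipping, so I took this as a reading offset. No check failed.

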